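Snap the pencil box lid shut all round

TASK

Press around the lid rim of the pencil box with the fingertips, one side after another, until all four rim sections have clicked shut and stay down. Only press: do not pick up or tip the box or push it out of its place, leave the other things on the counter where they stand, and finish clear of everything.

Things in the scene. Friction and masses are not known exactly. Their poses are not given: they have to be found in the camera images.
- box: Pencil box on the counter: clear tub, white lid, 190 (x) by 150 mm (y), 0.9 kg, loose. Origin at the centre of its underside, z up. Lid: flat middle panel and corners (top 54 mm up) and four hinged rim sections, one per side, filling the outer 30 mm between the corners. Shut, a section is level with its top 56.5 mm above the counter; open, it slopes up outwards, outer edge about 66 mm up.
- front (a joint): Rim section at the -x end (short) of the box, 87 mm long, 29 mm wide, hinged at its inner edge. Angle in rad: 0 standing open, grows as it is pressed, 0.36 shut. Pressed at the outer edge it resists with about 7 N (up to 15 N at 30 mm/s), passes a snap point near 0.21 rad (outer edge about 61 mm above the counter) and clicks shut by itself to 0.36; let go sooner it springs back up.
- front_press (a point): Point on the top of that front section, at mid-length, 8 mm in from its outer edge; it moves with the section. Its x axis points away from the box middle, its z axis out of the section top.
- back (a joint): Rim section at the +x end (short) of the box, 87 mm long, 29 mm wide, hinged at its inner edge. Angle in rad: 0 standing open, grows as it is pressed, 0.36 shut. Pressed at the outer edge it resists with about 7 N (up to 15 N at 30 mm/s), passes a snap point near 0.21 rad (outer edge about 61 mm above the counter) and clicks shut by itself to 0.36; let go sooner it springs back up.
- back_press (a point): Point on the top of that back section, at mid-length, 8 mm in from its outer edge; it moves with the section. Its x axis points away from the box middle, its z axis out of the section top.
- left (a joint): Rim section at the +y side (long) of the box, 127 mm long, 29 mm wide, hinged at its inner edge. Angle in rad: 0 standing open, grows as it is pressed, 0.36 shut. Pressed at the outer edge it resists with about 7 N (up to 15 N at 30 mm/s), passes a snap point near 0.21 rad (outer edge about 61 mm above the counter) and clicks shut by itself to 0.36; let go sooner it springs back up.
- left_press (a point): Point on the top of that left section, at mid-length, 8 mm in from its outer edge; it moves with the section. Its x axis points away from the box middle, its z axis out of the section top.
- right (a joint): Rim section at the -y side (long) of the box, 127 mm long, 29 mm wide, hinged at its inner edge. Angle in rad: 0 standing open, grows as it is pressed, 0.36 shut. Pressed at the outer edge it resists with about 7 N (up to 15 N at 30 mm/s), passes a snap point near 0.21 rad (outer edge about 61 mm above the counter) and clicks shut by itself to 0.36; let go sooner it springs back up.
- right_press (a point): Point on the top of that right section, at mid-length, 8 mm in from its outer edge; it moves with the section. Its x axis points away from the box middle, its z axis out of the section top.
- glue_stick: Bystander: white glue stick standing upright, 27 mm across, 88 mm tall. Origin at the centre of its underside.
- paste_jar: Bystander: jar of paste standing upright, 56 mm across, 65 mm tall. Origin at the centre of its underside.
- eraser: Bystander: white eraser, 55 x 22 mm, 13 mm high. Origin at the centre of its underside.
- crayon_carton: Bystander: flat cardboard carton of crayons, 90 x 70 mm, 22 mm high. Origin at the centre of its underside.
Not all that is in view belongs to the job. Of the things that look like the box, take the one that is farthest to the robot's right at the start.

How it is judged:
By the outcome, as a careful person would: the job done as asked, in the order asked, and still so for the second after the job is handed in, with the robot touching nothing.
It also fails if it takes over 45 s, if anything falls off the work surface, if the arm or the gripper's body presses on something with over 40 N, if the wrist force passes 120 N, or if a joint passes its speed limit or range.

ROBOT

A 6-joint arm with a two-finger parallel gripper is mounted at the origin on the work surface. World frame = base frame: x ahead of the robot, y to its left, z up, the work surface at z = 0. Lengths are in m, angles in rad, forces in N, time in s.
With the tool pointing down it reaches from about 0.4 to 0.825 m from the base axis. Payload 7 kg.
Tool frame: the origin (TCP) lies on the centre line of the jaws, within the pads' length; the fingertips stand 22 mm ahead of it and the grasp point (between the pads) lies 3 mm ahead of it; z points along the fingers, y is the line along which they close (so a half turn about z gives the same grasp; the last joint's range is limited). The gripper opens to 88 mm and grips with 3 to 60 N. Pads are 19 mm wide; open, the fingers measure 130 mm over their backs; the gripper's body (78 mm by 193 mm) begins 47 mm behind the grasp point.
Start: joints at [1.454, 0.359, 0.012, 0, -1.224, -0.288], TCP at [0.266, 0.62, 0.249] pointing down, gripper open.
Joint ranges: [-3.07, 3.07], [-1.43, 2.12], [-1.02, 1.25], [-3.03, 1.67], [-3.05, -0], [-3.03, 3.03]. Speed limits (rad/s): [2.39, 2.39, 3.01, 3.14, 3.14, 3.14].

INTERFACE

Orientations are given as [roll, pitch, yaw] about the fixed x, y, z axes, in that order (R = Rz(yaw) Ry(pitch) Rx(roll)).
In Python, from station import monitor, viewer, order gives the robot as it stands. The module is installed in compiled form; this text tells all that it offers.
- The arm moves only by the tool servo_tool, never from a script. Its argument "targets" is a list of rows, each an object with "angular": the turn, a rotation vector about the tool's x, y, z in degrees, a list of three; "xyz": the shift along the tool's x, y, z in cm, a list of three; "claw": the finger opening in cm, from 0 to 8.76. A call has 1 to 20 rows; each row shifts and turns the commanded pose from where the row before left it, along the tool's axes as they then stand; what a row does not reach is not made up. A row lasts 1/10 s, in which the tool goes at most 50 mm and 8.59 degrees, less where a joint would pass 70% of its speed; a pose out of reach is approached as far as the arm can. A call is refused whole if a number of a shift passes 5 or a number of a turn 8.59, either way. A call with a gripper value outside its range is refused whole. The fingers move at their own pace and stop on an object; "force" is the grip in N (left out, the last holds). Time passes only in rows, so rows that do not move let the fingers close. It gives the time, the measured TCP pose, the force, the opening and the grip force at its end, in the units of the state.
- monitor.get_state(): the state, without advancing time (a new reading comes with each control period).
- viewer.grab_frame(name): name is "side" or "top"; returns a dict with "color" (384x512x3 uint8, blue, green, red), "fovy" (degrees; the focal length in pixels is half the picture's height over the tangent of half this angle, whatever the lens; pixels are square), "cx", "cy" (the principal point, pixels), "R" (3x3) and "t" (3): a world point X has camera coordinates R X + t. Camera axes: x right, y down, z forward; pixel columns grow to the right and rows downward; lengths in m; the calibration is good to about 2 mm. A picture is of the moment at which its call begins. There is no depth.
- order.job_done(): hands the job in; it is judged then, once.
The state is a dict: "t": time; "q": joint angles; "qd": joint speeds; "joint_efforts": joint torques, N m; "eef_pos": TCP position; "ee_rot": TCP orientation; "force": force on the tool from outside, world axes, zero at the start; "moment": the same for the moment, N m; "width": finger opening in m; "gripper_force": force on a finger pad.
Only numpy, scipy, OpenCV 4.12 (cv2) and the standard library are available. Lean on these libraries where they do the work, as an engineer would, in place of code of your own. Each camera call takes 0.05 s, during which the arm holds its last target. There are 200 camera calls.

## Working session

There is one attempt and no reset: what is moved stays moved. The work goes in short steps, Python scripts to look and compute and a tool call to move; the robot and the scene stay as the last step left them, time stands still between calls to the robot, and variables do not carry over. Pictures are saved under pics/ and viewed, at most 10 in all, crops included, and the job is handed in when it is done.

Besides the shell and the picture viewer there is one more tool, called after ">>>" as name([rows], argument=value, ...), one row to a line, values as JSON. servo_tool: Moves the arm, as the interface text tells. Its arguments: {"type":"object","properties":{"targets":{"type":"array"},"force":{"type":"number"}},"required":["targets"]}

```bash
mkdir -p pics
python3 - <<'E'
from station import monitor, viewer
import cv2, json, numpy as np
s=monitor.get_state(); print({k:np.round(v,3).tolist() for k,v in s.items()})
fs=[]
for n in("side","top"):
    f=viewer.grab_frame(n); cv2.imwrite(f"pics/{n}0.png",f["color"]); print(n,f["fovy"],f["cx"],f["cy"],np.round(f["R"],3).tolist(),np.round(f["t"],3).tolist())
E
```

```text
{'t': 0.0, 'q': [1.454, 0.359, 0.011, -0.0, -1.224, -0.288], 'qd': [0.002, -0.0, 0.001, -0.002, -0.001, 0.002], 'joint_efforts': [0.002, -58.272, 29.304, 6.997, 0.007, -0.0], 'eef_pos': [0.266, 0.62, 0.248], 'ee_rot': [3.14, -0.0, -0.405], 'force': [0.183, -0.621, 0.455], 'moment': [-0.036, 0.069, -0.014], 'gripper_force': 0.0, 'width': 0.088}
side 53.95526948107317 259.9378156995727 197.70302876888155 [[-0.972, -0.236, 0.008], [-0.186, 0.744, -0.642], [0.145, -0.625, -0.767]] [0.609, 0.128, 0.985]
top 50.78939095814916 246.82295172190462 193.70269257789036 [[0.01, -1.0, 0.001], [-0.998, -0.01, -0.067], [0.068, -0.0, -0.998]] [0.018, 0.612, 0.902]
```

View pics/top0.png

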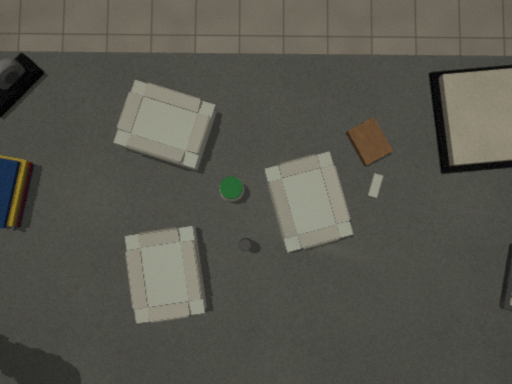

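View pics/side0.png

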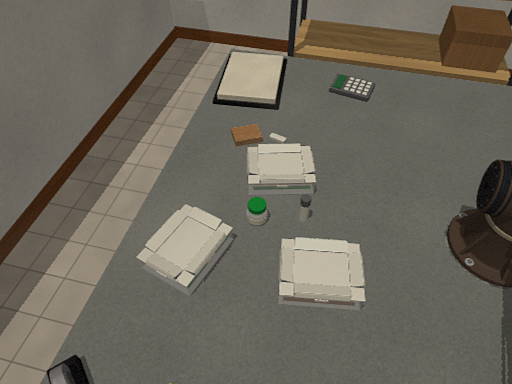

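The top view shows three similar boxes, at px (165,124), (165,275) and (309,201). Picture-right is −y (the robot's right), so the box at (309,201) is the one meant. The jar is at (232,188), the glue stick at (246,244), the eraser at (376,186) and the carton at (369,142). In the side view the target is at (281,167).

```bash
cat > h.py <<'E'
import numpy as np, cv2
from station import monitor, viewer
def ray(f,px,z):
    F=f["color"].shape[0]/2/np.tan(np.radians(f["fovy"])/2)
    R,t=np.array(f["R"]),np.array(f["t"]); c=-R.T@t
    d=R.T@np.array([(px[0]-f["cx"])/F,(px[1]-f["cy"])/F,1.])
    return c+d*(z-c[2])/d[2]
def proj(f,X):
    F=f["color"].shape[0]/2/np.tan(np.radians(f["fovy"])/2)
    p=np.array(f["R"])@X+np.array(f["t"]); return p[:2]/p[2]*F+[f["cx"],f["cy"]]
E
python3 - <<'E'
from h import *
f=viewer.grab_frame("top"); im=f["color"]
print("cam",-np.array(f["R"]).T@np.array(f["t"]))
m=(im.min(2)>110).astype(np.uint8)
cs,_=cv2.findContours(m,cv2.RETR_EXTERNAL,cv2.CHAIN_APPROX_NONE)
for c in cs:
    if cv2.contourArea(c)<2000: continue
    if c[:,0,1].min()<60: continue
    r=cv2.minAreaRect(c); b=cv2.boxPoints(r)
    w=np.array([ray(f,p,.058)[:2] for p in b])
    print(np.round(r[0]),np.round(w,4).tolist(),"ctr",w.mean(0).round(4),"sides",np.linalg.norm(w[1]-w[0]).round(4),np.linalg.norm(w[2]-w[1]).round(4))
for n,p,z in(("jar",(232,188),.065),("glue",(246,244),.088),("er",(376,186),.013),("carton",(369,142),.022)): print(n,ray(f,p,z).round(3))
cv2.imwrite("pics/c1.png",cv2.resize(im[140:265,215:400],None,fx=4,fy=4,interpolation=cv2.INTER_CUBIC))
E
```

```text
cam [0.54928144 0.02452188 0.94110917]
[163. 274.] [[0.5162, 0.2938], [0.5386, 0.1431], [0.35, 0.1132], [0.3283, 0.2618]] ctr [0.4333 0.203 ] sides 0.1524 0.1909
[309. 201.] [[0.6653, -0.0126], [0.7073, -0.1588], [0.5245, -0.208], [0.4837, -0.0637]] ctr [ 0.5952 -0.1108] sides 0.1521 0.1893
[163. 122.] [[0.7215, 0.3228], [0.8671, 0.2818], [0.8095, 0.0973], [0.6652, 0.1402]] ctr [0.7658 0.2105] sides 0.1513 0.1932
[481. 116.] [[0.8791, -0.4125], [0.8942, -0.5636], [0.6939, -0.574], [0.6793, -0.4252]] ctr [ 0.7866 -0.4938] sides 0.1518 0.2005
jar [0.621 0.057 0.065]
glue [0.501 0.025 0.088]
er [ 0.633 -0.273  0.013]
carton [ 0.733 -0.255  0.022]
```

View pics/c1.png

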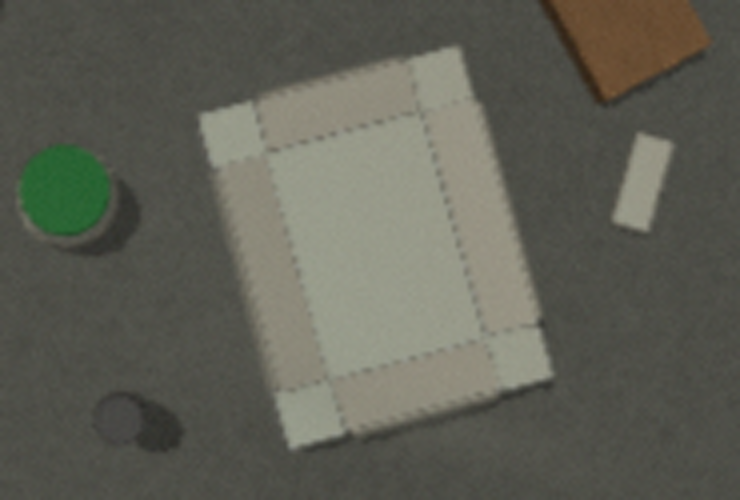

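Confirmed: box centre is about (0.595, −0.111) with yaw about 0.274, and its size of 189 × 152 mm fits. I'll close the claw and move above the left section.

>>> servo_tool([
  {"angular": [0,0,0],"xyz": [3.05,2.73,0],"claw": 0},
  {"angular": [0,0,0],"xyz": [3.05,2.73,0],"claw": 0},
  {"angular": [0,0,0],"xyz": [3.05,2.73,0],"claw": 0},
  {"angular": [0,0,0],"xyz": [3.05,2.73,0],"claw": 0},
  {"angular": [0,0,0],"xyz": [3.05,2.73,0],"claw": 0},
  {"angular": [0,0,0],"xyz": [3.05,2.73,0],"claw": 0},
  {"angular": [0,0,0],"xyz": [3.05,2.73,0],"claw": 0},
  {"angular": [0,0,0],"xyz": [3.05,2.73,0],"claw": 0},
  {"angular": [0,0,0],"xyz": [3.05,2.73,0],"claw": 0},
  {"angular": [0,0,0],"xyz": [3.05,2.73,0],"claw": 0},
  {"angular": [0,0,0],"xyz": [3.05,2.73,0],"claw": 0},
  {"angular": [0,0,0],"xyz": [3.05,2.73,0],"claw": 0},
  {"angular": [0,0,0],"xyz": [3.05,2.73,0],"claw": 0},
  {"angular": [0,0,0],"xyz": [3.05,2.73,0],"claw": 0},
  {"angular": [0,0,0],"xyz": [3.05,2.73,0],"claw": 0},
  {"angular": [0,0,0],"xyz": [3.05,2.73,0],"claw": 0},
  {"angular": [0,0,0],"xyz": [3.05,2.73,0],"claw": 0},
  {"angular": [0,0,0],"xyz": [3.05,2.73,0],"claw": 0},
])

```text
t: 1.95
eef_pos: [0.5773, -0.0491, 0.2485]
ee_rot: [-3.142, 0.0, -0.405]
force: [0.6, 1.1, -0.5]
width: 0.0001
gripper_force: 0.0
```

>>> servo_tool([
  {"angular": [0,0,7.3],"xyz": [0,0,0],"claw": 0},
  {"angular": [0,0,7.3],"xyz": [0,0,0],"claw": 0},
  {"angular": [0,0,7.3],"xyz": [0,0,0],"claw": 0},
  {"angular": [0,0,7.3],"xyz": [0,0,0],"claw": 0},
  {"angular": [0,0,7.3],"xyz": [0,0,0],"claw": 0},
  {"angular": [0,0,7.3],"xyz": [0,0,0],"claw": 0},
  {"angular": [0,0,7.3],"xyz": [0,0,0],"claw": 0},
  {"angular": [0,0,0],"xyz": [0,0,0],"claw": 0},
  {"angular": [0,0,0],"xyz": [0,0,0],"claw": 0},
])

```text
t: 2.85
eef_pos: [0.5768, -0.0475, 0.2484]
ee_rot: [3.141, 0.0, -1.293]
force: [0.8, -1.5, 0.5]
width: 0.0007
gripper_force: 0.0
```

>>> servo_tool([
  {"angular": [0,0,0],"xyz": [0,0,4],"claw": 0},
  {"angular": [0,0,0],"xyz": [0,0,4],"claw": 0},
  {"angular": [0,0,0],"xyz": [0,0,4],"claw": 0},
  {"angular": [0,0,0],"xyz": [0,0,2.7],"claw": 0},
  {"angular": [0,0,0],"xyz": [0,0,0],"claw": 0},
  {"angular": [0,0,0],"xyz": [0,0,0],"claw": 0},
])

```text
t: 3.45
eef_pos: [0.5773, -0.0476, 0.102]
ee_rot: [3.141, -0.0, -1.294]
force: [0.1, 0.0, 0.4]
width: 0.0006
gripper_force: 0.0
```

Run:
```python
from h import *
f=viewer.grab_frame("side"); im=f["color"]
cv2.imwrite("pics/c2.png",cv2.resize(im[90:230,200:360],None,fx=4,fy=4,interpolation=cv2.INTER_CUBIC))
p=np.array(monitor.get_state()["eef_pos"]);print(p,(proj(f,p-[0,0,.022])-[200,90])*4)
```

```text
[ 0.57802631 -0.04738281  0.10301279] [325.7127488  333.06873642]
```

View pics/c2.png

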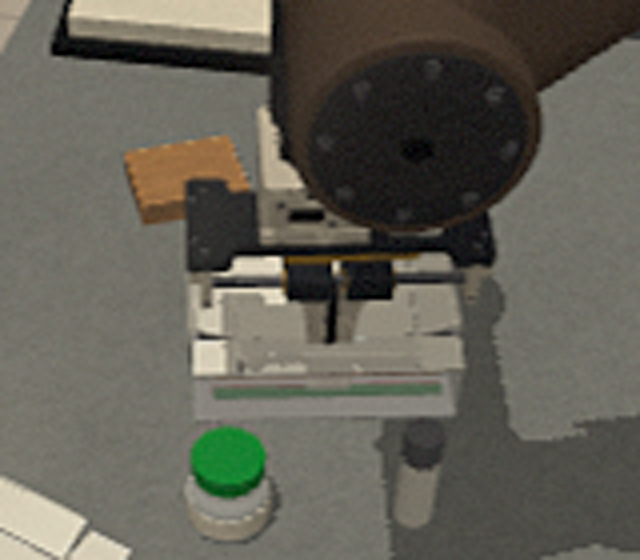

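The view shows the closed fingers above the left rim section, with the tip at crop (326,333), where it was predicted. The jar (230,480) and glue stick (420,475) are clear of it. I'll press slowly.

>>> servo_tool([
  {"angular": [0,0,0],"xyz": [0,0,0.6],"claw": 0},
  {"angular": [0,0,0],"xyz": [0,0,0.5],"claw": 0},
  {"angular": [0,0,0],"xyz": [0,0,0.2],"claw": 0},
  {"angular": [0,0,0],"xyz": [0,0,0.2],"claw": 0},
  {"angular": [0,0,0],"xyz": [0,0,0.2],"claw": 0},
  {"angular": [0,0,0],"xyz": [0,0,0.1],"claw": 0},
  {"angular": [0,0,0],"xyz": [0,0,0.1],"claw": 0},
])

```text
t: 4.2
eef_pos: [0.5773, -0.0471, 0.0832]
ee_rot: [-3.14, 0.0, -1.296]
force: [-0.4, 1.2, 1.4]
width: 0.0009
gripper_force: 0.8
```

>>> servo_tool([
  {"angular": [0,0,0],"xyz": [0,0,0.1],"claw": 0},
  {"angular": [0,0,0],"xyz": [0,0,0.1],"claw": 0},
  {"angular": [0,0,0],"xyz": [0,0,0.1],"claw": 0},
  {"angular": [0,0,0],"xyz": [0,0,0],"claw": 0},
])

```text
t: 4.6
eef_pos: [0.5767, -0.0476, 0.0792]
ee_rot: [3.141, -0.0, -1.297]
force: [-0.3, -0.5, 0.5]
width: 0.0001
gripper_force: 0.0
```

>>> servo_tool([
  {"angular": [0,0,0],"xyz": [0,0,0.1],"claw": 0},
  {"angular": [0,0,0],"xyz": [0,0,0.05],"claw": 0},
  {"angular": [0,0,0],"xyz": [0,0,0],"claw": 0},
])

```text
t: 4.9
eef_pos: [0.577, -0.0476, 0.0787]
ee_rot: [-3.141, -0.0, -1.296]
force: [-1.9, -0.7, 5.9]
width: 0.0003
gripper_force: 3.2
```

>>> servo_tool([
  {"angular": [0,0,0],"xyz": [0,0,-0.4],"claw": 0},
  {"angular": [0,0,0],"xyz": [0,0,-2.5],"claw": 0},
  {"angular": [0,0,0],"xyz": [0,0,-4],"claw": 0},
  {"angular": [0,0,0],"xyz": [0,0,-3],"claw": 0},
  {"angular": [0,0,0],"xyz": [0,0,0],"claw": 0},
])

```text
t: 5.4
eef_pos: [0.5796, -0.0473, 0.182]
ee_rot: [-3.134, -0.001, -1.296]
force: [0.0, 1.5, -0.1]
width: 0.0005
gripper_force: 0.0
```

Run:
```python
from h import *
f=viewer.grab_frame("side"); im=f["color"]
cv2.imwrite("pics/c3.png",cv2.resize(im[120:210,220:340],None,fx=6,fy=6,interpolation=cv2.INTER_CUBIC))
```

```text
(no output)
```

View pics/c3.png

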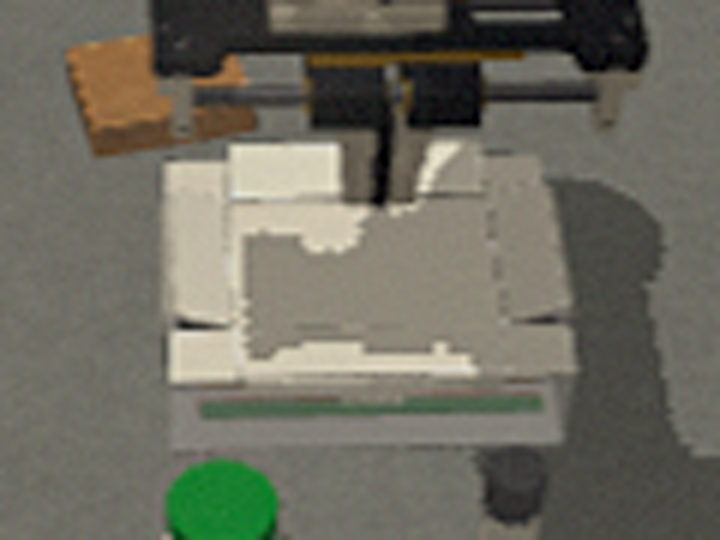

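The left section is now flush with both corners, and I felt contact at tip height 0.0567. The right section is next, 13.3 cm along +x of the tool.

>>> servo_tool([
  {"angular": [0,0,0],"xyz": [3.3,0,0],"claw": 0},
  {"angular": [0,0,0],"xyz": [4,0,0],"claw": 0},
  {"angular": [0,0,0],"xyz": [4,0,0],"claw": 0},
  {"angular": [0,0,0],"xyz": [2,0,0],"claw": 0},
  {"angular": [0,0,0],"xyz": [0,0,0],"claw": 0},
  {"angular": [0,0,0],"xyz": [0,0,4],"claw": 0},
  {"angular": [0,0,0],"xyz": [0,0,3],"claw": 0},
  {"angular": [0,0,0],"xyz": [0,0,1],"claw": 0},
  {"angular": [0,0,0],"xyz": [0,0,0],"claw": 0},
  {"angular": [0,0,0],"xyz": [0,0,0],"claw": 0},
])

```text
t: 6.45
eef_pos: [0.6137, -0.1753, 0.098]
ee_rot: [-3.141, -0.001, -1.296]
force: [0.2, -0.6, 0.2]
width: 0.0008
gripper_force: 0.0
```

>>> servo_tool([
  {"angular": [0,0,0],"xyz": [0,0,0.6],"claw": 0},
  {"angular": [0,0,0],"xyz": [0,0,0.2],"claw": 0},
  {"angular": [0,0,0],"xyz": [0,0,0.2],"claw": 0},
  {"angular": [0,0,0],"xyz": [0,0,0.2],"claw": 0},
  {"angular": [0,0,0],"xyz": [0,0,0.2],"claw": 0},
  {"angular": [0,0,0],"xyz": [0,0,0.1],"claw": 0},
  {"angular": [0,0,0],"xyz": [0,0,0.1],"claw": 0},
  {"angular": [0,0,0],"xyz": [0,0,0.1],"claw": 0},
  {"angular": [0,0,0],"xyz": [0,0,0],"claw": 0},
])

```text
t: 7.35
eef_pos: [0.6126, -0.1753, 0.0796]
ee_rot: [3.141, 0.001, -1.297]
force: [0.7, -0.2, 0.2]
width: 0.0006
gripper_force: 0.0
```

>>> servo_tool([
  {"angular": [0,0,0],"xyz": [0,0,0.1],"claw": 0},
  {"angular": [0,0,0],"xyz": [0,0,0.1],"claw": 0},
  {"angular": [0,0,0],"xyz": [0,0,0],"claw": 0},
])

```text
t: 7.65
eef_pos: [0.6129, -0.1754, 0.0787]
ee_rot: [3.142, -0.0, -1.296]
force: [-1.5, 1.2, 6.4]
width: 0.0004
gripper_force: 3.1
```

>>> servo_tool([
  {"angular": [0,0,0],"xyz": [0,0,-0.4],"claw": 0},
  {"angular": [0,0,0],"xyz": [0,0,-2.5],"claw": 0},
  {"angular": [0,0,0],"xyz": [0,0,-4],"claw": 0},
  {"angular": [0,0,0],"xyz": [0,0,-3],"claw": 0},
  {"angular": [0,0,-8.2],"xyz": [0,0,0],"claw": 0},
  {"angular": [0,0,-8.2],"xyz": [0,0,0],"claw": 0},
  {"angular": [0,0,-8.2],"xyz": [0,0,0],"claw": 0},
  {"angular": [0,0,-8.2],"xyz": [0,0,0],"claw": 0},
  {"angular": [0,0,-8.2],"xyz": [0,0,0],"claw": 0},
  {"angular": [0,0,-8.2],"xyz": [0,0,0],"claw": 0},
  {"angular": [0,0,-8.2],"xyz": [0,0,0],"claw": 0},
  {"angular": [0,0,-8.2],"xyz": [0,0,0],"claw": 0},
  {"angular": [0,0,-8.2],"xyz": [0,0,0],"claw": 0},
  {"angular": [0,0,-8.2],"xyz": [0,0,0],"claw": 0},
  {"angular": [0,0,-8],"xyz": [0,0,0],"claw": 0},
  {"angular": [0,0,0],"xyz": [0,0,0],"claw": 0},
  {"angular": [0,0,0],"xyz": [0,0,0],"claw": 0},
])

```text
t: 9.35
eef_pos: [0.6129, -0.1755, 0.177]
ee_rot: [-3.142, 0.0, 0.27]
force: [-0.3, 0.1, 0.1]
width: 0.0008
gripper_force: 0.0
```

The right section is shut, with the same stop at 0.0567. Now the back section.

>>> servo_tool([
  {"angular": [0,0,0],"xyz": [2.9,-2.2,0],"claw": 0},
  {"angular": [0,0,0],"xyz": [2.9,-2.3,0],"claw": 0},
  {"angular": [0,0,0],"xyz": [2.9,-2.2,0],"claw": 0},
  {"angular": [0,0,0],"xyz": [0,0,0],"claw": 0},
  {"angular": [0,0,0],"xyz": [0,0,4],"claw": 0},
  {"angular": [0,0,0],"xyz": [0,0,3],"claw": 0},
  {"angular": [0,0,0],"xyz": [0,0,1],"claw": 0},
  {"angular": [0,0,0],"xyz": [0,0,0],"claw": 0},
  {"angular": [0,0,0],"xyz": [0,0,0],"claw": 0},
])

```text
t: 10.25
eef_pos: [0.6794, -0.0877, 0.0985]
ee_rot: [3.141, -0.001, 0.273]
force: [0.2, -0.5, 1.1]
width: 0.0005
gripper_force: 0.0
```

>>> servo_tool([
  {"angular": [0,0,0],"xyz": [0,0,0.6],"claw": 0},
  {"angular": [0,0,0],"xyz": [0,0,0.2],"claw": 0},
  {"angular": [0,0,0],"xyz": [0,0,0.2],"claw": 0},
  {"angular": [0,0,0],"xyz": [0,0,0.2],"claw": 0},
  {"angular": [0,0,0],"xyz": [0,0,0.2],"claw": 0},
  {"angular": [0,0,0],"xyz": [0,0,0.1],"claw": 0},
  {"angular": [0,0,0],"xyz": [0,0,0.1],"claw": 0},
  {"angular": [0,0,0],"xyz": [0,0,0.1],"claw": 0},
  {"angular": [0,0,0],"xyz": [0,0,0.1],"claw": 0},
  {"angular": [0,0,0],"xyz": [0,0,0.1],"claw": 0},
  {"angular": [0,0,0],"xyz": [0,0,0],"claw": 0},
])

```text
t: 11.35
eef_pos: [0.6778, -0.0876, 0.0787]
ee_rot: [-3.142, 0.001, 0.274]
force: [-4.7, 1.6, 7.6]
width: 0.0003
gripper_force: 4.2
```

>>> servo_tool([
  {"angular": [0,0,0],"xyz": [0,0,-0.4],"claw": 0},
  {"angular": [0,0,0],"xyz": [0,0,-2.5],"claw": 0},
  {"angular": [0,0,0],"xyz": [0,0,-4],"claw": 0},
  {"angular": [0,0,0],"xyz": [0,0,-3],"claw": 0},
  {"angular": [0,0,0],"xyz": [-3.5,0,0],"claw": 0},
  {"angular": [0,0,0],"xyz": [-4,0,0],"claw": 0},
  {"angular": [0,0,0],"xyz": [-4,0,0],"claw": 0},
  {"angular": [0,0,0],"xyz": [-4,0,0],"claw": 0},
  {"angular": [0,0,0],"xyz": [-1.9,0,0],"claw": 0},
  {"angular": [0,0,0],"xyz": [0,0,0],"claw": 0},
  {"angular": [0,0,0],"xyz": [0,0,4],"claw": 0},
  {"angular": [0,0,0],"xyz": [0,0,3],"claw": 0},
  {"angular": [0,0,0],"xyz": [0,0,1],"claw": 0},
  {"angular": [0,0,0],"xyz": [0,0,0],"claw": 0},
  {"angular": [0,0,0],"xyz": [0,0,0],"claw": 0},
])

```text
t: 12.85
eef_pos: [0.5121, -0.1346, 0.0979]
ee_rot: [3.141, -0.001, 0.275]
force: [-0.5, 0.4, 0.5]
width: 0.0005
gripper_force: 0.0
```

>>> servo_tool([
  {"angular": [0,0,0],"xyz": [0,0,0.6],"claw": 0},
  {"angular": [0,0,0],"xyz": [0,0,0.2],"claw": 0},
  {"angular": [0,0,0],"xyz": [0,0,0.2],"claw": 0},
  {"angular": [0,0,0],"xyz": [0,0,0.2],"claw": 0},
  {"angular": [0,0,0],"xyz": [0,0,0.2],"claw": 0},
  {"angular": [0,0,0],"xyz": [0,0,0.1],"claw": 0},
  {"angular": [0,0,0],"xyz": [0,0,0.1],"claw": 0},
  {"angular": [0,0,0],"xyz": [0,0,0.1],"claw": 0},
  {"angular": [0,0,0],"xyz": [0,0,0.1],"claw": 0},
  {"angular": [0,0,0],"xyz": [0,0,0.1],"claw": 0},
  {"angular": [0,0,0],"xyz": [0,0,0],"claw": 0},
])

```text
t: 13.95
eef_pos: [0.5112, -0.1345, 0.0786]
ee_rot: [3.141, -0.0, 0.274]
force: [-2.3, 1.2, 6.6]
width: 0.0003
gripper_force: 3.5
```

Front is pressed. I'll go up and back away toward −x, high, to clear the view.

>>> servo_tool([
  {"angular": [0,0,0],"xyz": [0,0,-0.4],"claw": 0},
  {"angular": [0,0,0],"xyz": [0,0,-2.5],"claw": 0},
  {"angular": [0,0,0],"xyz": [0,0,-4],"claw": 0},
  {"angular": [0,0,0],"xyz": [0,0,-4],"claw": 0},
  {"angular": [0,0,0],"xyz": [0,0,-4],"claw": 0},
  {"angular": [0,0,0],"xyz": [0,4,-2],"claw": 0},
  {"angular": [0,0,0],"xyz": [0,4,0],"claw": 0},
  {"angular": [0,0,0],"xyz": [0,4,0],"claw": 0},
  {"angular": [0,0,0],"xyz": [0,4,0],"claw": 0},
  {"angular": [0,0,0],"xyz": [0,4,0],"claw": 0},
  {"angular": [0,0,0],"xyz": [0,4,0],"claw": 0},
  {"angular": [0,0,0],"xyz": [0,0,0],"claw": 0},
  {"angular": [0,0,0],"xyz": [0,0,0],"claw": 0},
])

```text
t: 15.25
eef_pos: [0.5757, -0.3665, 0.246]
ee_rot: [-3.141, 0.001, 0.272]
force: [0.1, -0.3, 0.5]
width: 0.0002
gripper_force: 0.0
```

Run:
```python
from h import *
f=viewer.grab_frame("side"); g=viewer.grab_frame("top")
a=cv2.resize(f["color"][120:225,225:325],(400,420),interpolation=cv2.INTER_CUBIC)
b=cv2.resize(g["color"][140:265,215:330],(386,420),interpolation=cv2.INTER_CUBIC)
cv2.imwrite("pics/c4.png",np.hstack([a,b]))
s=monitor.get_state();print(np.round(s["force"],1),np.round(s["eef_pos"],3))
```

```text
[-0.6 -0.4  0.3] [ 0.576 -0.365  0.247]
```

View pics/c4.png

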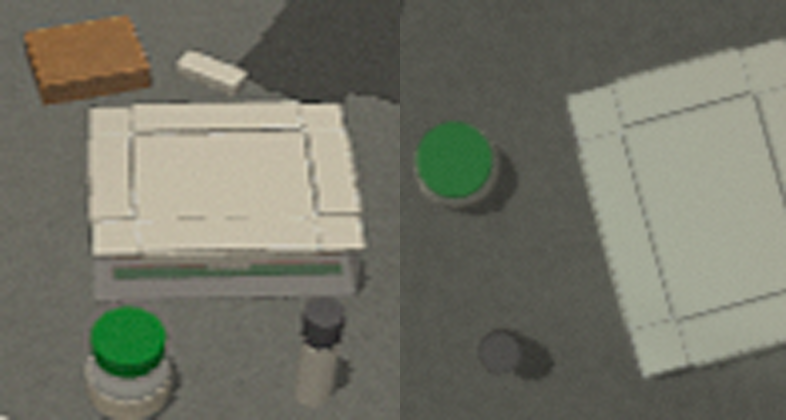

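All four sections now lie flush: in the side crop the far (right) rim is at (220,117), the near (left) rim at (225,235), and the ends at (110,165) and (335,165). In the top crop the visible sections have the same shade as the corners. The box and bystanders haven't moved, and the arm is clear.

```bash
python3 -c "
from station import order
print(order.job_done())"
```

```text
the job is handed in; nothing more can be done
None
```

All four rim sections of the robot's-right pencil box are pressed shut, the box and bystanders look unmoved, the arm is clear, and the job is handed in at about 15 s of the 45 s limit.

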